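# Line up the glass owls by size

### The job

Stand the four glass owls upright on the four black discs of the white sample board, one in the middle of each disc, in order of height: the smallest on the disc beside the red block, and each next one along the row taller, so the tallest ends up farthest from the red block. They are glass, so put them down rather than drop them, and do not knock any over.

Things in the scene. Friction and masses are not known exactly. Their poses are not given: they have to be found in the camera images.
- owl_white: loose solid glass owl, white, 50 mm tall, round body 30 mm across with straight upright sides from 6 to 34 mm above its foot, narrowing above to the ears; about 70 g. Origin: centre of its underside; z up along its body, the face looks to its -x
- owl_blue: loose solid glass owl, blue, 66 mm tall, round body 36 mm across with straight upright sides from 8 to 45 mm above its foot, narrowing above to the ears; about 140 g. Origin: centre of its underside; z up along its body, the face looks to its -x
- owl_amber: loose solid glass owl, amber, 82 mm tall, round body 42 mm across with straight upright sides from 10 to 56 mm above its foot, narrowing above to the ears; about 230 g. Origin: centre of its underside; z up along its body, the face looks to its -x
- owl_green: loose solid glass owl, green, 98 mm tall, round body 48 mm across with straight upright sides from 12 to 67 mm above its foot, narrowing above to the ears; about 360 g. Origin: centre of its underside; z up along its body, the face looks to its -x
- disc1: fixed black round disc, 60 mm across, 4 mm thick, lying on the sample board, at the board's +y end. Origin: centre of its underside, so owls stand 4 mm above it, 24 mm above the table. The four discs look alike and lie in one row, roughly 84 mm apart
- disc2: fixed black round disc, 60 mm across, 4 mm thick, lying on the sample board, second from the board's +y end. Origin: centre of its underside, so owls stand 4 mm above it, 24 mm above the table. The four discs look alike and lie in one row, roughly 84 mm apart
- disc3: fixed black round disc, 60 mm across, 4 mm thick, lying on the sample board, third from the board's +y end. Origin: centre of its underside, so owls stand 4 mm above it, 24 mm above the table. The four discs look alike and lie in one row, roughly 84 mm apart
- disc4: fixed black round disc, 60 mm across, 4 mm thick, lying on the sample board, at the board's -y end. Origin: centre of its underside, so owls stand 4 mm above it, 24 mm above the table. The four discs look alike and lie in one row, roughly 84 mm apart
- red_stop: fixed red block, 50 x 30 x 20 mm, on the sample board just outside the first or the last disc (about 60 mm from that disc's centre): it marks the end where the row begins, with the smallest owl. A grey block of the same size stands at the other end. Origin: centre of its underside
- board: fixed off-white slab, 80 mm (x) by 420 mm (y) by 20 mm thick, lying on the table, carrying the discs and the end blocks in a row along its y axis. Origin: centre of its underside
Things that resemble listed ones, but are neither listed nor needed, are in the scene too. What is shaped like the owl_green but pink is not meant. What is shaped like the owl_amber but pink is not meant.

How it is judged (in metres and radians):
At the end, for the whole second after the job is handed in: Counting from the disc next to the red block, the discs carry the white (50 mm), blue (66 mm), amber (82 mm) and green (98 mm) owl; each stands on its disc upright (within 0.15 rad), its centre within 14 mm of the disc's centre, released and at rest (((horizontal distance between red_stop and disc1 below 0.12 m and horizontal distance between owl_white and disc1 below 0.014 m and z of owl_white in the frame of disc1 below 0.009 m and horizontal distance between owl_blue and disc2 below 0.014 m and z of owl_blue in the frame of disc2 below 0.009 m and horizontal distance between owl_amber and disc3 below 0.014 m and z of owl_amber in the frame of disc3 below 0.009 m and horizontal distance between owl_green and disc4 below 0.014 m and z of owl_green in the frame of disc4 below 0.009 m) or (horizontal distance between red_stop and disc4 below 0.12 m and horizontal distance between owl_white and disc4 below 0.014 m and z of owl_white in the frame of disc4 below 0.009 m and horizontal distance between owl_blue and disc3 below 0.014 m and z of owl_blue in the frame of disc3 below 0.009 m and horizontal distance between owl_amber and disc2 below 0.014 m and z of owl_amber in the frame of disc2 below 0.009 m and horizontal distance between owl_green and disc1 below 0.014 m and z of owl_green in the frame of disc1 below 0.009 m)) and angle between each of owl_white, owl_blue, owl_amber, owl_green's own z axis and vertical below 0.15 rad and linear speed of each of owl_white, owl_blue, owl_amber, owl_green below 0.02 m/s and angular speed of each of owl_white, owl_blue, owl_amber, owl_green below 0.3 rad/s); the robot touches nothing.
It fails at once if an owl is knocked over (tilted more than 1 rad) (angle between any of owl_white, owl_blue, owl_amber, owl_green's own z axis and vertical above 1 rad).
It fails at once if an owl is dropped from more than about 3 cm (falls faster than 0.75 m/s touching nothing) ((linear speed of owl_white above 0.75 m/s and contact force between owl_white and anything else below 0.02 N) or (linear speed of owl_blue above 0.75 m/s and contact force between owl_blue and anything else below 0.02 N) or (linear speed of owl_amber above 0.75 m/s and contact force between owl_amber and anything else below 0.02 N) or (linear speed of owl_green above 0.75 m/s and contact force between owl_green and anything else below 0.02 N)).
It also fails if it takes over 115 s, if anything falls off the work surface, if the arm or the gripper's body presses on something with over 40 N, if the wrist force passes 120 N, or if a joint passes its speed limit or range.

### The arm

A 6-joint arm with a two-finger parallel gripper is mounted at the origin on the work surface. World frame = base frame: x ahead of the robot, y to its left, z up, the work surface at z = 0. Lengths are in mm, angles in rad, forces in N, time in s.
With the tool pointing down it reaches from about 325 to 850 mm from the base axis. Payload 15.5 kg.
Tool frame: the origin (TCP) lies at the very end of the fingers, on their centre line; the grasp point (between the pads) lies behind it (env.hold_point_z is the z of the grasp point in the tool frame, in mm); z points along the fingers, y is the direction in which the jaws open and shut (so a half turn about z gives the same grasp; the last joint's range is limited). The gripper opens to 91 mm and grips with 3 to 60 N. Pads are 32 mm wide; open, the fingers measure 118 mm over their backs; the gripper's body (76 mm by 178 mm) begins 60 mm behind the grasp point.
Start: joints at [-1.335, 0.494, 1.345, -0, 1.302, -0.096], TCP at [203.592, -590.912, 213.915] pointing down, gripper open.
Joint ranges: [-2.91, 2.91], [-0.82, 2.16], [0.22, 2.67], [-1.22, 4.37], [0.12, 2.79], [-3.08, 3.08]. Speed limits (rad/s): [1.89, 1.89, 2.57, 3.01, 3.01, 3.01].

### API

Orientations are given as a rotation vector (axis times angle).
In Python, from station import status, viewer, order, env gives the robot as it stands.
- The arm moves only by the tool play_rows, never from a script. Its argument "plan" is a list of rows, each a list of 5 numbers: the closure, from 0 (fully open) to 1 (shut), then the shift along the tool's x, y, z in mm, then the turn about the tool's z in degrees. In form: [[claw, dx, dy, dz, roll], ...]. A call has 1 to 10 rows; each row shifts and turns the commanded pose from where the row before left it, along the tool's axes as they then stand; what a row does not reach is not made up. A row lasts 1/12 s, in which the tool goes at most 41.7 mm and 7.16 degrees, less where a joint would pass 70% of its speed; a pose out of reach is approached as far as the arm can. A call with a gripper value outside its range is refused whole. The fingers move at their own pace and stop on an object; the grip force is fixed at half the most. Time passes only in rows, so rows that do not move let the fingers close. It gives the time, the measured TCP pose, the force and the opening at its end, in the units of the state.
- status.get_state(): the state, without advancing time (a new reading comes with each control period).
- viewer.snapshot(name): name is "scene" or "side" or "wrist"; returns the picture (400x640x3 uint8, red, green, blue); there is no depth.
- viewer.camera_model(name): a dict with "fx", "fy", "cx", "cy" (pixels), "dist" ([k1, k2, p1, p2, k3] as OpenCV has them; the pictures are not rectified), "extrinsics" (4x4, takes a point from world to camera coordinates); the wrist camera has in their place "mount" (4x4, takes a point from camera to tool coordinates, whose origin is the TCP and whose axes are the flange's). Camera axes: x right, y down, z forward; pixel columns grow to the right and rows downward; lengths in mm; the calibration is good to about 2 mm. A picture is of the moment at which its call begins: read the wrist's pose just before it. camera_model takes no time and is no camera call.
- order.job_done(): hands the job in, once; it reports no verdict.
Trained networks look in the newest picture that a camera, given by its name, has taken for a name from the list of things; names that differ only in an ending like _2 or _b are one class to them, and where a whole thing is asked for, a point or a joint stands for the part that bears it (a point fixed in the world has none). Each returns a list of dicts, best first, with "p" (0 to 1); they miss things now and then, are a little off and sometimes report something else, mostly with a low value. They report only what shows in the picture. A call takes as long as a camera call. They do not tell look-alikes from the thing itself.
- viewer.recognise(camera, target): "extent" ([centre column, centre row, width, height] in pixels, round what is visible of it).
- viewer.masks_of(camera, target): "pixels" (400x640 bool, what is visible of it) and "extent" ([centre column, centre row, width, height] in pixels, round what is visible of it).
- viewer.tip_of(camera, target): "pixel" ([column, row] in pixels: a listed point, or the origin of a listed thing).
The state is a dict: "t": time; "joint_pos": joint angles; "joint_velocities": joint speeds; "effort": joint torques, N m; "ee_pos": TCP position; "tool_rot": TCP orientation; "force": force on the tool from outside, world axes, zero at the start; "wrist_torque": the same for the moment, N m; "finger_gap": finger opening in mm.
Only numpy, scipy, OpenCV 4.12 (cv2) and the standard library are available. Lean on these libraries where they do the work, as an engineer would, in place of code of your own. Each camera call takes 0.05 s, during which the arm holds its last target. There are 200 camera calls.

## Working session

There is one attempt and no reset: what is moved stays moved. The work goes in short steps, Python scripts to look and compute and a tool call to move; the robot and the scene stay as the last step left them, time stands still between calls to the robot, and variables do not carry over. Pictures are saved under pics/ and viewed, about 12 in all and at most 16, crops included, and the job is handed in when it is done.

Besides the shell and the picture viewer there is one more tool, called after "Emit:" as a command line: name --pt "numbers of a row" for each row, then --argument value for the rest. play_rows: Moves the arm, as the interface text tells. Its arguments: {"type":"object","properties":{"plan":{"type":"array","items":{"type":"array","items":{"type":"number"}}}},"required":["plan"]}

```bash
mkdir -p pics; ls
python3 - <<'E'
from station import status, viewer, order, env
import cv2,numpy as np
print(status.get_state()); print(env.hold_point_z)
for n in("scene","side","wrist"):
    im=viewer.snapshot(n); cv2.imwrite(f"pics/{n}0.png",im[:,:,::-1]); print(n,viewer.camera_model(n))
E
```

```text
pics
{'t': 0.0, 'joint_pos': array([-1.33446625e+00,  4.94187236e-01,  1.34612323e+00, -2.48610818e-05,
        1.30251476e+00, -9.54771675e-02]), 'joint_velocities': array([ 1.19365469e-03,  1.85630697e-03, -1.01925339e-03,  2.06124425e-04,
       -3.92886785e-05, -7.64515753e-04]), 'effort': array([ 2.87382691e-04, -8.78806686e+01, -3.81856692e+01,  7.07399240e-02,
        5.31854911e-02, -1.50630385e-04]), 'ee_pos': array([ 203.51362177, -590.53280926,  213.33842911]), 'tool_rot': array([-3.09724442e+00, -5.18621423e-01,  1.73728950e-04]), 'force': array([ 0.24385896,  0.19314011, -0.95070115]), 'wrist_torque': array([ 0.03504378, -0.00825985,  0.01911095]), 'finger_gap': 90.88319689012185}
-18.8
scene {'fx': 425.4375612563541, 'fy': 425.4375612563541, 'cx': 318.903355913527, 'cy': 195.27364595695033, 'dist': array([-0.09276047,  0.        ,  0.        ,  0.        ,  0.        ]), 'extrinsics': array([[ 5.85119937e-01,  8.10888741e-01,  9.70095282e-03,
        -3.14595866e+02],
       [ 6.65160571e-01, -4.73053923e-01, -5.77738177e-01,
        -3.04212715e+02],
       [-4.6389230
[... 539 characters left out ...]
9230968e-01, -6.59786123e-01, -5.94801807e-01,
         8.13539342e+02],
       [ 0.00000000e+00,  0.00000000e+00,  0.00000000e+00,
         1.00000000e+00]])}
wrist {'fx': 350.9895653439534, 'fy': 350.9895653439534, 'cx': 317.1925205830131, 'cy': 196.47551954171874, 'dist': array([-0.02801542,  0.        ,  0.        ,  0.        ,  0.        ]), 'mount': array([[ 3.17543299e-04, -9.64348605e-01, -2.64634971e-01,
         7.59870091e+01],
       [ 9.99999502e-01,  5.59098184e-05,  9.96189522e-04,
         6.03371769e-01],
       [-9.45878282e-04, -2.64635156e-01,  9.64348142e-01,
        -1.71800661e+02],
       [ 0.00000000e+00,  0.00000000e+00,  0.00000000e+00,
         1.00000000e+00]])}
```

View pics/scene0.png

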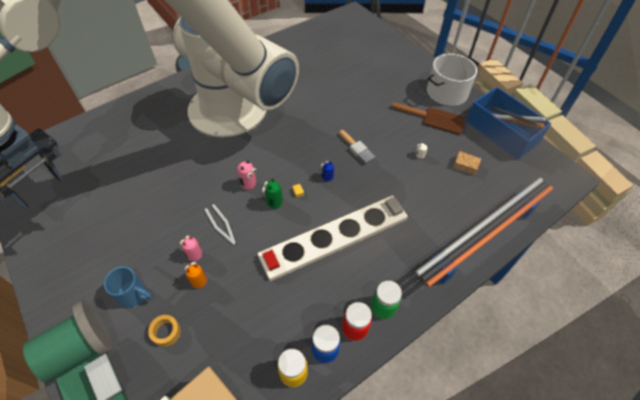

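View pics/side0.png

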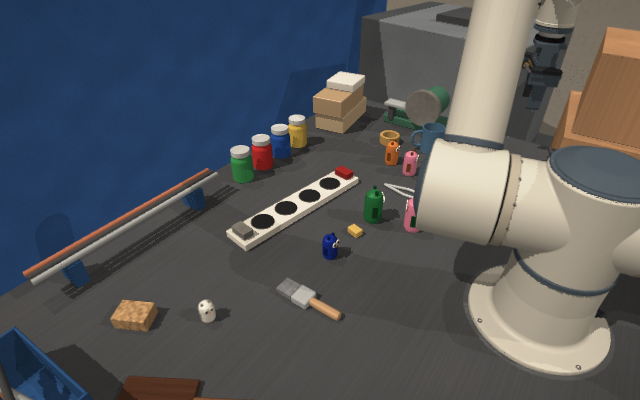

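The scene view shows the red block at (270,259), at the -y end, and the grey one at (393,206). So the order is white→disc4, blue→disc3, amber→disc2, green→disc1.
Candidates in the scene image:
- green (273,193) vs pink tall (246,174)
- amber (195,274) vs pink small (191,247)
- blue (327,171)
- white (421,151)

Lids, cups and similar objects could also confuse the networks.

```bash
cat > h.py <<'E'
from station import status, viewer, order, env
import cv2,numpy as np
from scipy.spatial.transform import Rotation as R
def cam(n,st=None):
    m=viewer.camera_model(n); K=np.array([[m['fx'],0,m['cx']],[0,m['fy'],m['cy']],[0,0,1]])
    if n=='wrist':
        T=np.eye(4);T[:3,:3]=R.from_rotvec(st['tool_rot']).as_matrix();T[:3,3]=st['ee_pos']
        E=np.linalg.inv(T@m['mount'])
    else: E=m['extrinsics']
    return K,np.array(m['dist']),E
def onplane(c,px,z):
    K,d,E=c; u=cv2.undistortPoints(np.array([[px]],float),K,d)[0,0]
    r=E[:3,:3].T@np.array([u[0],u[1],1]); o=-E[:3,:3].T@E[:3,3]
    return (o+r*(z-o[2])/r[2])[:2]
def proj(c,P):
    K,d,E=c
    return cv2.projectPoints(np.array(P,float).reshape(-1,3),cv2.Rodrigues(E[:3,:3])[0],E[:3,3],K,d)[0][:,0]
H=dict(owl_white=(50,30),owl_blue=(66,36),owl_amber=(82,42),owl_green=(98,48))
def owlext(c,n,xy):
    h,w=H[n];r=w/2;a=np.linspace(0,2*np.pi,40)
    P=[[xy[0]+q*np.cos(t),xy[1]+q*np.sin(t),z] for z,q in((0,r*.9),(h*.12,r),(h*.68,r),(h*.85,r*.75)) for t in a]
    u=proj(c,P);return u
E
python3 - <<'E'
from h import *
for n in("scene","side"):
    c=cam(n); viewer.snapshot(n)
    for t in H:
        for m in viewer.masks_of(n,t)[:3]:
            e=np.array(m['extent'])
            # centre of visible owl ~ at half height
            print(n,t,round(m['p'],2),e.round(),onplane(c,e[:2],H[t][0]*.47).round(1))
        for m in viewer.tip_of(n,t)[:2]: print('   tip',round(m['p'],2),np.round(m['pixel']),onplane(c,m['pixel'],0).round(1))
    for t,z in(('disc1',24),('red_stop',35)):
        for m in viewer.masks_of(n,t)[:5]:
            e=np.array(m['extent']); print(n,t,round(m['p'],2),e.round(),onplane(c,e[:2],z).round(1))
im=cv2.imread('pics/scene0.png')[140:300,160:450]
cv2.imwrite('pics/crop.png',cv2.resize(im,None,fx=2.7,fy=2.7,interpolation=cv2.INTER_CUBIC))
st=status.get_state();print(R.from_rotvec(st['tool_rot']).as_matrix().round(3))
E
```

```text
tip 0.49 [420. 155.] [544.5 391.3]
scene owl_blue 0.79 [327. 172.  10.  23.] [448.6  93.4]
   tip 0.59 [327. 178.] [447.   94.4]
scene owl_amber 0.78 [192. 251.  18.  25.] [ 459.9 -350.9]
scene owl_amber 0.62 [195. 275.  26.  25.] [ 525.4 -375.9]
   tip 0.8 [196. 257.] [ 458.7 -349.1]
   tip 0.63 [199. 281.] [ 524.2 -372.3]
scene owl_green 0.98 [247. 175.  16.  29.] [ 333.  -109.4]
scene owl_green 0.77 [271. 196.  20.  29.] [433.9 -91.2]
   tip 0.92 [274. 202.] [428.  -83.1]
   tip 0.71 [245. 185.] [ 326.6 -119. ]
scene disc1 0.84 [350. 229.  21.  21.] [638.4  29.4]
scene disc1 0.83 [292. 252.  22.  24.] [ 606.1 -135.2]
scene disc1 0.64 [373. 217.  20.  19.] [645.6 105.9]
scene disc1 0.58 [322. 238.  21.  21.] [615.6 -47.9]
scene red_stop 0.74 [272. 258.  21.  20.] [ 594.8 -189.5]
side owl_white 0.82 [208. 310.  15.  19.] [543.3 387.1]
   tip 0.58 [206. 320.] [546.  397.7]
side owl_blue 0.79 [328. 248.  12.  27.] [445.6 107.1]
side owl_blue 0.49 [293. 211. 131.  78.] [601.5  43.3]
   tip 0.75 [332. 257.] [439.3  98.8]
side owl_amber 0.83 [393. 153.  16.  32.] [ 523.8 -375.9]
side owl_amber 0.81 [412. 165.  16.  23.] [ 442.5 -339.7]
side owl_amber 0.62 [342. 173.  22.  12.] [ 590.8 -178.2]
   tip 0.65 [287. 207.] [653.3   4.6]
   tip 0.61 [388. 164.] [ 532.  -365.9]
side owl_green 0.71 [376. 203.  22.  33.] [432.1 -93.3]
side owl_green 0.68 [411. 217.  16.  38.] [331.3 -93. ]
   tip 0.57 [371. 217.] [440.  -87.6]
   tip 0.57 [410. 230.] [330.5 -99.5]
side disc1 0.84 [261. 221.  20.  21.] [649.2 115.7]
side disc1 0.69 [288. 207.  20.  15.] [631.   29.2]
side disc1 0.66 [328. 186.  18.  11.] [ 598.4 -116.9]
side disc1 0.54 [311. 194.  18.  17.] [616.3 -56.2]
side red_stop 0.69 [344. 171.  17.   8.] [ 597. -198.]
[[ 0.945  0.326  0.   ]
 [ 0.326 -0.945  0.   ]
 [ 0.     0.    -1.   ]]
```

View pics/crop.png

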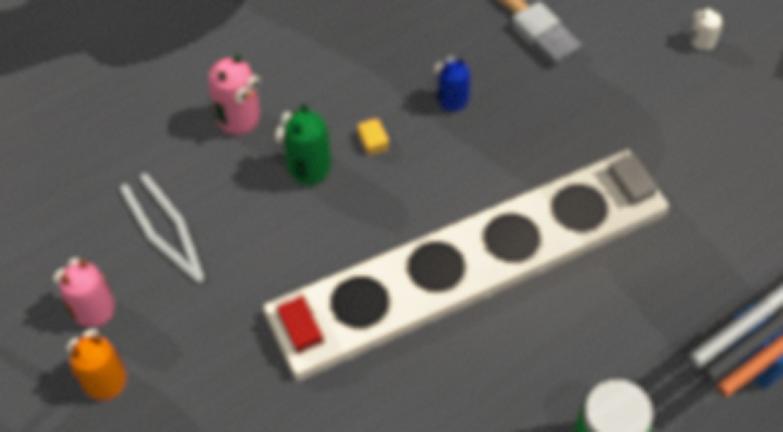

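The crop confirms the colours: green (305,147), amber (97,367), blue (453,85), white (706,28); pink at (234,95) and (86,293). I'll refine the positions by colour segmentation in both views.

```bash
cat > meas.py <<'E'
from h import *
from scipy.optimize import least_squares
SEED=dict(owl_white=(544,390),owl_blue=(446,96),owl_amber=(525,-374),owl_green=(433,-89))
HSV=dict(owl_white=((0,0,120),(180,70,255)),owl_blue=((112,120,40),(130,255,255)),owl_amber=((8,150,90),(22,255,255)),owl_green=((55,100,25),(80,255,255)))
def segowl(im,c,t,xy):
    u=proj(c,[[*xy,H[t][0]*.45]])[0]; hs=cv2.cvtColor(im,cv2.COLOR_RGB2HSV)
    m=cv2.inRange(hs,*HSV[t]); n,l,s,ce=cv2.connectedComponentsWithStats(m)
    ok=[i for i in range(1,n) if s[i,4]>25]
    if not ok: return None
    i=min(ok,key=lambda i:np.hypot(*(ce[i]-u)))
    cn=max(cv2.findContours((l==i).astype(np.uint8),0,1)[0],key=cv2.contourArea)
    h=cv2.convexHull(cn)[:,0]; return (h.max(0)+h.min(0))/2,s[i]
def fit(t,obs,xy):
    def f(p):
        r=[]
        for c,ctr in obs:
            u=owlext(c,t,p); r+=list((u.max(0)+u.min(0))/2-ctr)
        return np.array(r)
    s=least_squares(f,xy); return s.x,f(s.x)
def discs(im,c):
    hs=cv2.cvtColor(im,cv2.COLOR_RGB2GRAY)
    # board region: hull around seed
    P=[[p[0],p[1],20] for p in((547,-188),(627,-204),(704,215),(624,229))]
    u=proj(c,P); m=np.zeros(hs.shape,np.uint8); cv2.fillConvexPoly(m,u.astype(np.int32),255)
    b=cv2.inRange(hs,0,95)&m; n,l,s,ce=cv2.connectedComponentsWithStats(b)
    out=[]
    for i in range(1,n):
        if 120<s[i,4]<900 and s[i,2]<45: out.append((onplane(c,ce[i],24).round(1),s[i,2:].tolist()))
    return sorted(out,key=lambda o:o[0][1])
E
python3 - <<'E'
from meas import *
ims={n:viewer.snapshot(n) for n in("scene","side")}
C={n:cam(n) for n in ims}
for t in H:
    obs=[];ss=[]
    for n in ims:
        r=segowl(ims[n],C[n],t,SEED[t])
        if r: obs.append((C[n],r[0])); ss.append((n,r[1].tolist()))
    print(t,fit(t,obs,SEED[t])[0].round(1),fit(t,obs,SEED[t])[1].round(1),[fit(t,[o],SEED[t])[0].round(1).tolist() for o in obs],ss)
for n in ims:
    print(n,discs(ims[n],C[n]))
E
```

```text
owl_white [546.7 390.7] [-0.1  1.5  0.2  0.9] [[542.4, 395.4], [548.6, 389.3]] [('scene', [417, 143, 11, 15, 130]), ('side', [198, 299, 17, 24, 287])]
owl_blue [446.5  96.9] [0.1 1.2 0.3 1. ] [[442.8, 99.4], [449.0, 94.5]] [('scene', [322, 162, 12, 19, 184]), ('side', [323, 233, 15, 27, 311])]
owl_amber [ 527.9 -374.5] [-0.1  0.8  0.2  1.9] [[526.1, -373.2], [534.1, -385.4]] [('scene', [186, 265, 21, 23, 361]), ('side', [385, 139, 14, 27, 285])]
owl_green [433.6 -82.4] [-0.5  1.7  0.   2.3] [[429.3, -78.2], [438.7, -91.4]] [('scene', [266, 179, 17, 30, 391]), ('side', [364, 186, 19, 38, 572])]
scene [(array([ 604.8, -133.3]), [20, 18, 289]), (array([615.8, -49.6]), [19, 17, 266]), (array([632.9,  32. ]), [19, 16, 248]), (array([645.6, 111. ]), [19, 16, 240]), (array([662.8, 209.8]), [22, 25, 179])]
side [(array([ 604.8, -131.1]), [20, 11, 181]), (array([615.7, -47.4]), [21, 13, 212]), (array([633. ,  34.9]), [22, 14, 242]), (array([645.3, 113.9]), [23, 15, 274]), (array([664. , 215.7]), [24, 22, 147])]
```

Positions agree to a few mm. Order: amber first, then green, blue, white. I'm moving above amber.

Emit:
play_rows --pt "0 20 -5 0 0" --pt "0 38 -10 0 0" --pt "0 40 -10 0 0" --pt "0 40 -10.5 0 0" --pt "0 40 -10.5 0 0" --pt "0 40 -10.5 0 0" --pt "0 40 -10.5 0 0" --pt "0 40 -10.5 0 0" --pt "0 39 -10 0 0" --pt "0 38 -10 0 0"

```text
t: 2.18
ee_pos: [528.0, -375.1, 214.0]
tool_rot: [3.098, 0.519, 0.0]
force: [0.8, -0.5, 0.4]
finger_gap: 90.9
```

```bash
cat > go.py <<'E'
from h import *
def go(x,y,z,psi=None):
    st=status.get_state(); M=R.from_rotvec(st['tool_rot']).as_matrix()
    d=M.T@(np.array([x,y,z])-st['ee_pos']); p=np.degrees(np.arctan2(M[1,0],M[0,0]))
    print('t',round(st['t'],2),'at',st['ee_pos'].round(1),'psi',round(p,1),'gap',round(st['finger_gap'],1),'tilt',M[:,2].round(3),'shift',d.round(1),'roll',None if psi is None else round(p-psi,1))
E
cat > wl.py <<'E'
import sys
from meas import *
from go import go
def look(name,owls=None):
    st=status.get_state(); im=viewer.snapshot('wrist'); c=cam('wrist',st); cv2.imwrite(f'pics/{name}.png',im[:,:,::-1])
    for t in owls or []:
        r=segowl(im,c,t,SEED[t])
        if r: print(t,fit(t,[(c,r[0])],SEED[t])[0].round(1),r[1].tolist())
    return im,c
E
python3 - <<'E'
from wl import *
look('w1',['owl_amber']); go(528,-374.5,21,0)
cs=cam('scene'); print([onplane(cs,p,40).round() for p in((145,293),(122,285))])
E
```

```text
owl_amber [ 527.9 -372.9] [292, 153, 45, 50, 1660]
t 2.23 at [ 533.2 -371.   213.9] psi 19.2 gap 91.2 tilt [ 0.003  0.001 -1.   ] shift [ -6.6   1.7 192.9] roll 19.2
[array([ 498., -499.]), array([ 445., -539.])]
```

View pics/w1.png

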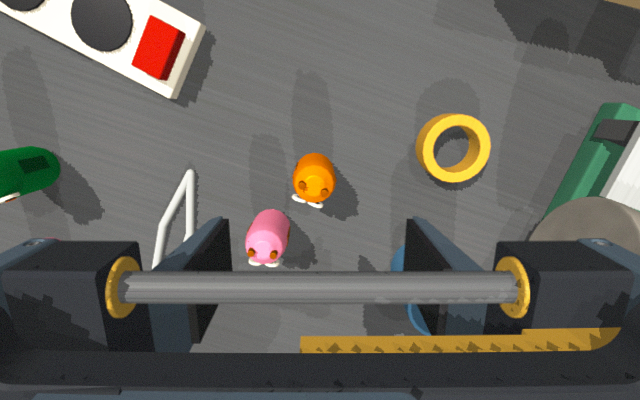

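Wrist view: amber at (314,178), pink look-alike at (267,237), clear of the jaw line. I'll let it settle and measure again.

Emit:
play_rows --pt "0 0 0 0 0" --pt "0 0 0 0 0" --pt "0 0 0 0 0"

```text
t: 2.48
ee_pos: [525.7, -377.1, 213.8]
tool_rot: [-3.099, -0.518, 0.001]
force: [0.6, -0.3, 0.1]
finger_gap: 91.2
```

Run:
```python
from wl import *
look('w2',['owl_amber','owl_green']); go(528,-374.5,21)
```

```text
owl_amber [ 527.9 -372.5] [291, 150, 44, 50, 1665]
owl_green [ 444.2 -101.7] [0, 143, 59, 51, 2392]
t 2.53 at [ 525.4 -377.3  213.9] psi 18.9 gap 91.2 tilt [-0. -0. -1.] shift [  3.4  -1.9 192.9] roll None
```

Emit:
play_rows --pt "0 4 -3 10 0" --pt "0 0 0 26 0" --pt "0 0 0 28 0" --pt "0 0 0 28 0" --pt "0 0 0 28 0" --pt "0 0 0 28 0" --pt "0 0 0 23 0" --pt "0 0 0 15 0" --pt "0 0 0 7 0" --pt "0 0 0 0 0"

```text
t: 3.37
ee_pos: [527.9, -372.0, 19.1]
tool_rot: [-3.097, -0.517, 0.003]
force: [-0.4, 0.3, 0.7]
finger_gap: 91.5
```

Emit:
play_rows --pt "0.3 0 0 0 0" --pt "0.5 0 0 0 0" --pt "0.7 0 0 0 0" --pt "0.9 0 0 0 0" --pt "1 0 0 0 0" --pt "1 0 0 0 0" --pt "1 0 0 0 0" --pt "1 0 0 0 0"

```text
t: 4.03
ee_pos: [529.2, -372.3, 21.0]
tool_rot: [-3.098, -0.519, 0.0]
force: [-0.5, 1.0, 3.9]
finger_gap: 41.5
```

Emit:
play_rows --pt "1 0 0 -8 0" --pt "1 0 0 -20 0" --pt "1 0 0 -24 0" --pt "1 0 0 -24 0" --pt "1 0 0 -24 0" --pt "1 0 0 -24 -4" --pt "1 0 0 -20 -6" --pt "1 0 0 -16 -6" --pt "1 0 0 -8 -6" --pt "1 0 0 0 -3"

```text
t: 4.87
ee_pos: [529.8, -373.0, 191.7]
tool_rot: [2.906, 1.185, 0.002]
force: [0.3, -0.5, -2.6]
finger_gap: 41.6
```

Run:
```python
from go import go
go(633,33.5,190,80.5)
```

```text
t 4.87 at [ 529.8 -373.   191.7] psi 44.4 gap 41.6 tilt [ 0.003 -0.002 -1.   ] shift [ 358.  -218.4    1.1] roll -36.1
```

Emit:
play_rows --pt "1 14 -9 0 0" --pt "1 26 -16 0 0" --pt "1 33 -20 0 0" --pt "1 34 -21 0 0" --pt "1 34 -21 0 0" --pt "1 34 -21 0 0" --pt "1 34 -21 0 0" --pt "1 34 -21 0 0" --pt "1 30 -18 0 0" --pt "1 20 -12 0 0"

```text
t: 5.7
ee_pos: [614.8, -35.5, 189.1]
tool_rot: [-2.912, -1.178, 0.0]
force: [0.3, 0.4, -2.5]
finger_gap: 41.4
```

Emit:
play_rows --pt "1 20 -12 0 0" --pt "1 20 -12 0 0" --pt "1 15 -7 0 -3" --pt "1 0 0 0 -6" --pt "1 0 0 0 -6" --pt "1 0 0 0 -6" --pt "1 0 0 0 -6" --pt "1 0 0 0 -6" --pt "1 0 0 0 -3" --pt "1 0 0 0 0"

```text
t: 6.53
ee_pos: [632.3, 21.6, 188.9]
tool_rot: [-2.404, -2.022, 0.001]
force: [-0.5, -0.6, -3.0]
finger_gap: 41.4
```

Run:
```python
from wl import *
look('w3'); go(633,33.5,46,80.5)
```

```text
t 6.58 at [632.4  21.5 189. ] psi 79.9 gap 41.4 tilt [-0.001  0.    -1.   ] shift [ 11.9  -1.4 143. ] roll -0.6
```

View pics/w3.png

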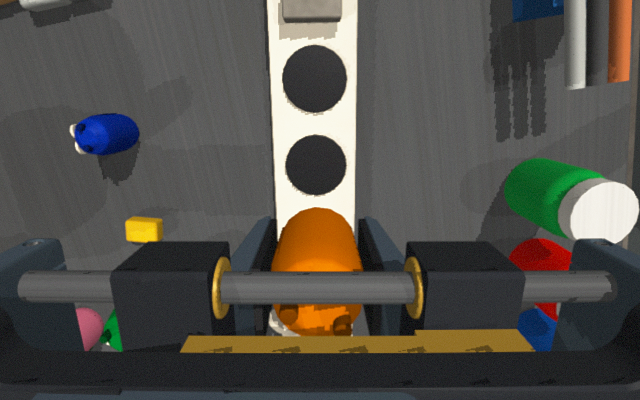

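The wrist view shows disc1 at (314,78) and disc2 at (316,165), with amber upright in the jaws. I'll measure the discs from here.

Run:
```python
from wl import *
im=cv2.imread('pics/w3.png',0); c=cam('wrist',status.get_state())
b=cv2.inRange(im[30:205],0,75); n,l,s,ce=cv2.connectedComponentsWithStats(b)
for i in range(1,n):
    if 1500<s[i,4]<5000 and 220<ce[i][0]<400: print(ce[i]+[0,30],s[i],onplane(c,ce[i]+[0,30],24).round(1))
print(proj(c,[[633,33.5,24],[645.5,112.5,24]]))
```

```text
[314.06257557  78.40689238] [ 283   15   63   67 3308] [647.5 114.2]
[315.39355539 164.6256336 ] [ 286  105   60   60 2762] [634.7  35.5]
[[314.05472533 166.9201921 ]
 [312.21427954  80.7781807 ]]
```

Emit:
play_rows --pt "1 7 -0.5 8 0" --pt "1 6 -0.4 20 0" --pt "1 0 0 24 0" --pt "1 0 0 24 0" --pt "1 0 0 22 0" --pt "1 0 0 18 0" --pt "1 0 0 12 0" --pt "1 0 0 8 0" --pt "1 0 0 4 0" --pt "1 0 0 0 0"

```text
t: 7.42
ee_pos: [634.1, 34.2, 48.5]
tool_rot: [-2.407, -2.019, 0.001]
force: [-0.5, -0.1, -1.5]
finger_gap: 41.4
```

Emit:
play_rows --pt "1 0 0 2 0" --pt "1 0 0 0 0" --pt "1 0 0 0 0"

```text
t: 7.67
ee_pos: [634.7, 34.0, 47.7]
tool_rot: [2.406, 2.019, 0.001]
force: [-0.2, -0.3, -2.4]
finger_gap: 41.4
```

Emit:
play_rows --pt "1 0 0 1.5 0" --pt "1 0 0 0 0" --pt "1 0 0 0 0"

```text
t: 7.92
ee_pos: [634.3, 34.1, 45.6]
tool_rot: [2.406, 2.019, 0.0]
force: [0.0, 0.2, -2.1]
finger_gap: 41.3
```

Emit:
play_rows --pt "0.5 0 0 0 0" --pt "0.4 0 0 0 0" --pt "0.3 0 0 0 0" --pt "0.1 0 0 0 0" --pt "0 0 0 0 0" --pt "0 0 0 0 0" --pt "0 0 0 0 0"

```text
t: 8.5
ee_pos: [634.3, 34.1, 45.5]
tool_rot: [2.406, 2.02, 0.0]
force: [-0.3, -0.1, -0.6]
finger_gap: 82.6
```

Emit:
play_rows --pt "0 0 0 -5 0" --pt "0 0 0 -12 0" --pt "0 0 0 -20 0" --pt "0 0 0 -24 0" --pt "0 0 0 -24 0" --pt "0 0 0 -24 0" --pt "0 0 0 -22 0" --pt "0 0 0 -16 0" --pt "0 0 0 -8 0" --pt "0 0 0 0 0"

```text
t: 9.33
ee_pos: [635.2, 34.1, 203.0]
tool_rot: [2.404, 2.018, 0.004]
force: [0.1, -1.5, 0.2]
finger_gap: 90.9
```

Run:
```python
from wl import *
ims={n:viewer.snapshot(n) for n in("scene","side")}
t='owl_amber';obs=[(cam(n),segowl(ims[n],cam(n),t,(633,34))) for n in ims]
for c,r in obs: print(r)
cv2.imwrite('pics/side1.png',cv2.resize(ims['side'][120:300,200:440,::-1],None,fx=3,fy=3))
go(434,-84,200,80.5)
```

```text
(array([349. , 220.5]), array([342, 209,  15,  24, 252], dtype=int32))
(array([285. , 193.5]), array([277, 178,  17,  32, 379], dtype=int32))
t 9.43 at [633.9  34.1 200.2] psi 80.0 gap 91.3 tilt [-0.  0. -1.] shift [-151.  -176.4    0.2] roll -0.5
```

View pics/side1.png

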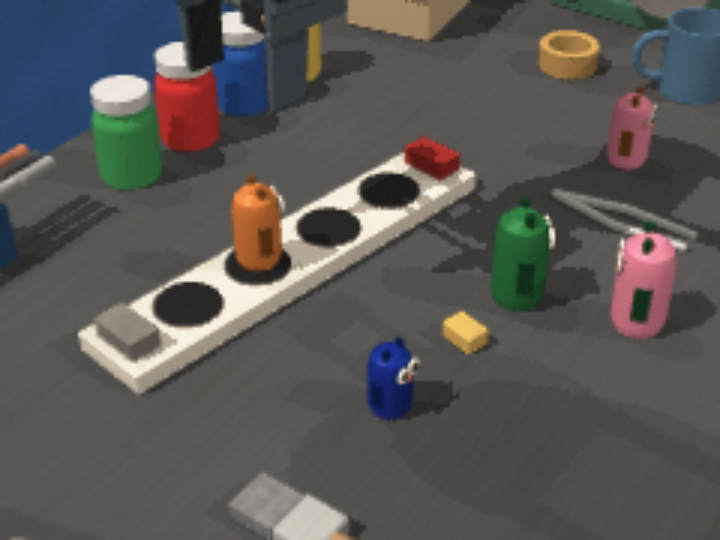

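Amber stands on disc2 (crop 257,230). Next is green at (520,258); the pink one at (645,285) stays.

Emit:
play_rows --pt "0 -9 -10 0 0" --pt "0 -19 -22 0 0" --pt "0 -24 -28 0 0" --pt "0 -24 -28 0 0" --pt "0 -24 -28 0 0" --pt "0 -23 -27 0 0" --pt "0 -18 -21 0 0" --pt "0 -10 -12 0 0" --pt "0 0 0 0 0" --pt "0 0 0 0 0"

```text
t: 10.27
ee_pos: [433.9, -84.3, 199.8]
tool_rot: [-2.407, -2.017, 0.001]
force: [0.0, -0.0, 0.0]
finger_gap: 91.3
```

Run:
```python
from wl import *
look('w4',['owl_green','owl_blue']); go(433.6,-84,31,80)
```

```text
owl_green [433.3 -81.9] [288, 149, 54, 62, 2563]
t 10.32 at [434.7 -84.1 199.9] psi 80.0 gap 90.9 tilt [-0.001  0.    -1.   ] shift [ -0.2  -1.  168.9] roll -0.0
```

View pics/w4.png

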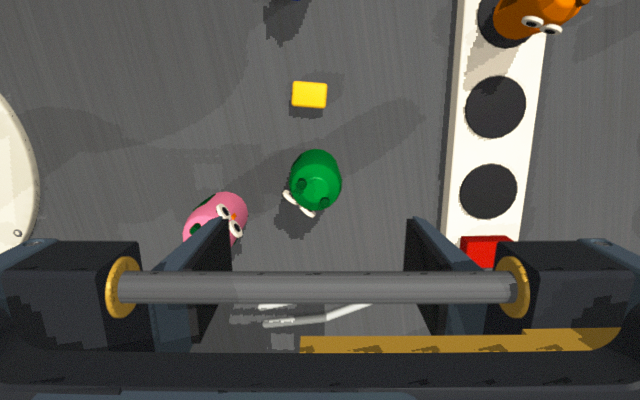

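Wrist view: green at (315,180), pink at (215,215) outside the finger line. Descending.

Emit:
play_rows --pt "0 2 -1 8 0" --pt "0 0 0 20 0" --pt "0 0 0 25 0" --pt "0 0 0 26 0" --pt "0 0 0 26 0" --pt "0 0 0 24 0" --pt "0 0 0 19 0" --pt "0 0 0 12 0" --pt "0 0 0 7 0" --pt "0 0 0 0 0"

```text
t: 11.15
ee_pos: [433.6, -81.3, 31.7]
tool_rot: [-2.404, -2.019, 0.002]
force: [-0.4, 0.0, 0.7]
finger_gap: 91.1
```

Emit:
play_rows --pt "0.3 0 0 0 0" --pt "0.5 0 0 0 0" --pt "0.7 0 0 0 0" --pt "0.9 0 0 0 0" --pt "1 0 0 0 0" --pt "1 0 0 0 0" --pt "1 0 0 0 0" --pt "1 0 0 0 0"

```text
t: 11.82
ee_pos: [433.9, -81.9, 33.6]
tool_rot: [-2.406, -2.019, 0.0]
force: [-2.5, -0.1, 6.2]
finger_gap: 47.4
```

Emit:
play_rows --pt "1 0 0 -8 0" --pt "1 0 0 -18 0" --pt "1 0 0 -24 0" --pt "1 0 0 -26 0" --pt "1 0 0 -26 0" --pt "1 0 0 -26 0" --pt "1 0 0 -24 0" --pt "1 0 0 -16 0" --pt "1 0 0 -8 0" --pt "1 0 0 0 0"

```text
t: 12.65
ee_pos: [434.7, -82.2, 210.9]
tool_rot: [2.405, 2.018, 0.002]
force: [0.1, 0.7, -4.2]
finger_gap: 47.3
```

Run:
```python
from go import go
go(646.3,113.3,205,80)
```

```text
t 12.65 at [434.7 -82.2 210.9] psi 80.0 gap 47.3 tilt [ 0.003 -0.001 -1.   ] shift [229.2 174.5   6.3] roll 0.0
```

Emit:
play_rows --pt "1 12 9 0 0" --pt "1 24 18 0 0" --pt "1 29 22 0 0" --pt "1 30 23 0 0" --pt "1 30 23 0 0" --pt "1 30 23 0 0" --pt "1 28 22 0 0" --pt "1 24 18 0 0" --pt "1 15 11 0 0" --pt "1 7 5 0 0"

```text
t: 13.48
ee_pos: [646.0, 115.3, 207.1]
tool_rot: [-2.404, -2.02, 0.002]
force: [-1.3, -0.3, -4.0]
finger_gap: 47.6
```

Emit:
play_rows --pt "1 0 0 0 0" --pt "1 0 0 0 0" --pt "1 0 0 0 0"

```text
t: 13.73
ee_pos: [644.1, 112.5, 208.8]
tool_rot: [-2.406, -2.018, 0.002]
force: [-0.1, 0.1, -3.2]
finger_gap: 47.5
```

Run:
```python
from go import go
go(646.3,113.3,58,80)
```

```text
t 13.73 at [644.1 112.5 208.8] psi 80.0 gap 47.5 tilt [-0.002 -0.    -1.   ] shift [  1.3   2.2 150.8] roll -0.0
```

Emit:
play_rows --pt "1 1 2 8 0" --pt "1 0 0 20 0" --pt "1 0 0 24 0" --pt "1 0 0 24 0" --pt "1 0 0 22 0" --pt "1 0 0 20 0" --pt "1 0 0 15 0" --pt "1 0 0 10 0" --pt "1 0 0 5 0" --pt "1 0 0 2 0"

```text
t: 14.57
ee_pos: [646.9, 113.6, 58.8]
tool_rot: [-2.406, -2.019, 0.001]
force: [-0.4, 0.0, -3.2]
finger_gap: 47.2
```

Emit:
play_rows --pt "1 0 0 0.5 0" --pt "1 0 0 0 0" --pt "1 0 0 0 0"

```text
t: 14.82
ee_pos: [647.8, 114.0, 59.8]
tool_rot: [2.406, 2.019, 0.002]
force: [-0.0, 0.8, -2.3]
finger_gap: 47.3
```

Emit:
play_rows --pt "1 0 0 1.2 0" --pt "1 0 0 0 0" --pt "1 0 0 0 0"

```text
t: 15.07
ee_pos: [647.4, 114.0, 57.9]
tool_rot: [2.406, 2.02, 0.0]
force: [-0.3, 0.7, -2.9]
finger_gap: 47.2
```

Emit:
play_rows --pt "0.4 0 0 0 0" --pt "0.35 0 0 0 0" --pt "0.25 0 0 0 0" --pt "0.1 0 0 0 0" --pt "0 0 0 0 0" --pt "0 0 0 0 0" --pt "0 0 0 0 0"

```text
t: 15.65
ee_pos: [647.3, 114.0, 57.8]
tool_rot: [2.406, 2.02, 0.0]
force: [0.5, 0.6, 0.7]
finger_gap: 89.1
```

Emit:
play_rows --pt "0 0 0 -5 0" --pt "0 0 0 -12 0" --pt "0 0 0 -20 0" --pt "0 0 0 -24 0" --pt "0 0 0 -24 0" --pt "0 0 0 -24 0" --pt "0 0 0 -22 0" --pt "0 0 0 -16 0" --pt "0 0 0 -5 0" --pt "0 0 0 0 0"

```text
t: 16.48
ee_pos: [648.0, 114.1, 211.8]
tool_rot: [2.405, 2.019, 0.004]
force: [-0.4, 0.6, -0.3]
finger_gap: 91.2
```

Run:
```python
from go import go
go(446.5,97,200,80)
```

```text
t 16.48 at [648.  114.1 211.8] psi 80.0 gap 91.2 tilt [ 0.003  0.    -1.   ] shift [ -51.8 -195.5   11.2] roll 0.0
```

Emit:
play_rows --pt "0 -3 -10 0 0" --pt "0 -6 -23 0 0" --pt "0 -8 -30 1 0" --pt "0 -8 -30 2 0" --pt "0 -8 -30 2 0" --pt "0 -8 -30 2 0" --pt "0 -6 -24 1 0" --pt "0 -4 -16 0 0" --pt "0 0 0 0 0" --pt "0 0 0 0 0"

```text
t: 17.32
ee_pos: [447.5, 97.2, 201.3]
tool_rot: [-2.406, -2.019, 0.001]
force: [0.6, -0.3, 0.4]
finger_gap: 91.0
```

Run:
```python
from wl import *
look('w5',['owl_blue']); go(446.5,97,13,80)
```

```text
owl_blue [448.1  98.7] [299, 155, 35, 43, 1117]
t 17.37 at [448.5  97.2 201.4] psi 80.0 gap 91.1 tilt [-0. -0. -1.] shift [ -0.6  -1.9 188.4] roll 0.0
```

View pics/w5.png

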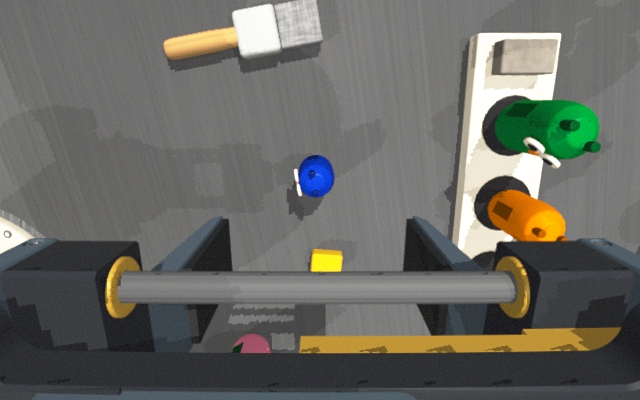

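Blue is centred at (315,177), and green and amber stand on discs 1 and 2. Grasping blue.

Emit:
play_rows --pt "0 1 0 8 0" --pt "0 0 0 20 0" --pt "0 0 0 27 0" --pt "0 0 0 30 0" --pt "0 0 0 30 0" --pt "0 0 0 28 0" --pt "0 0 0 23 0" --pt "0 0 0 15 0" --pt "0 0 0 7 0" --pt "0 0 0 0 0"

```text
t: 18.2
ee_pos: [448.1, 98.2, 11.9]
tool_rot: [-2.405, -2.018, 0.003]
force: [-1.1, -0.4, 0.2]
finger_gap: 91.4
```

Emit:
play_rows --pt "0.3 0 0 0 0" --pt "0.5 0 0 0 0" --pt "0.7 0 0 0 0" --pt "0.9 0 0 0 0" --pt "1 0 0 0 0" --pt "1 0 0 0 0" --pt "1 0 0 0 0" --pt "1 0 0 0 0"

```text
t: 18.87
ee_pos: [448.6, 98.3, 13.8]
tool_rot: [2.406, 2.02, 0.0]
force: [-2.5, 0.3, 1.3]
finger_gap: 40.6
```

Emit:
play_rows --pt "1 0 0 -8 0" --pt "1 0 0 -18 0" --pt "1 0 0 -24 0" --pt "1 0 0 -26 0" --pt "1 0 0 -26 0" --pt "1 0 0 -26 0" --pt "1 0 0 -24 0" --pt "1 0 0 -16 0" --pt "1 0 0 -8 0" --pt "1 0 0 0 0"

```text
t: 19.7
ee_pos: [449.2, 98.3, 191.3]
tool_rot: [2.405, 2.019, 0.004]
force: [1.1, -0.3, -1.5]
finger_gap: 35.0
```

Run:
```python
from go import go
go(616.3,-48.2,188,80)
```

```text
t 19.7 at [449.2  98.3 191.3] psi 80.0 gap 35.0 tilt [ 0.003  0.    -1.   ] shift [-115.3  190.     3.8] roll 0.0
```

The grip finished only during the start of the lift, so I'll move over disc3 and check how blue is seated before lowering.

Emit:
play_rows --pt "1 -6 10 0 0" --pt "1 -13 21 0 0" --pt "1 -17 28 0 0" --pt "1 -18 30 0 0" --pt "1 -18 30 0 0" --pt "1 -17 28 0 0" --pt "1 -14 23 0 0" --pt "1 -9 15 0 0" --pt "1 -3 5 0 0" --pt "1 0 0 0 0"

```text
t: 20.53
ee_pos: [616.0, -49.2, 187.8]
tool_rot: [-2.407, -2.017, 0.002]
force: [-0.7, 0.6, -1.4]
finger_gap: 35.4
```

Emit:
play_rows --pt "1 0 0 0 0" --pt "1 0 0 0 0"

```text
t: 20.7
ee_pos: [614.7, -47.3, 189.1]
tool_rot: [-2.405, -2.019, 0.002]
force: [-0.2, 0.9, -1.5]
finger_gap: 35.1
```

Run:
```python
from wl import *
go(616.3,-48.2,38,80)
st=status.get_state()
for n in("scene","side"):
    im=viewer.snapshot(n); c=cam(n)
    cv2.imwrite(f'pics/{n}2.png',im[:,:,::-1])
    hs=cv2.cvtColor(im,cv2.COLOR_RGB2HSV); u=proj(c,[[*st['ee_pos'][:2],190]])[0]
    m=cv2.inRange(hs,*HSV['owl_blue']);k,l,s,ce=cv2.connectedComponentsWithStats(m)
    i=min([i for i in range(1,k) if s[i,4]>20],key=lambda i:np.hypot(*(ce[i]-u))); print(n,s[i],ce[i])
    for zf in (170,175,180,185,190):
        P=owlext(c,'owl_blue',st['ee_pos'][:2])
        h,w=H['owl_blue'];a=np.linspace(0,6.28,40)
        q=proj(c,[[st['ee_pos'][0]+16*np.cos(t),st['ee_pos'][1]+16*np.sin(t),zf] for t in a]); print(zf,'bottom row',q[:,1].max().round(1))
im=cv2.imread('pics/side2.png')
cv2.imwrite('pics/side2c.png',cv2.resize(im[80:260,220:420],None,fx=3,fy=3,interpolation=cv2.INTER_CUBIC))
```

```text
t 20.7 at [614.7 -47.3 189.1] psi 80.0 gap 35.1 tilt [-0.002  0.    -1.   ] shift [ -0.6   2.  151.1] roll 0.0Traceback (most recent call last):
  File "<stdin>", line 9, in <module>
ValueError: min() iterable argument is empty
```

Run:
```python
from wl import *
st=status.get_state(); c=cam('side'); print(st['ee_pos'])
im=viewer.snapshot('side')[:,:,::-1].copy()
x,y=st['ee_pos'][:2]
for z in(175,180,185): print(z,((proj(c,[[x,y,z]])[0]-[220,60])*4).round())
cv2.imwrite('pics/side2c.png',cv2.resize(im[60:210,220:420],None,fx=4,fy=4,interpolation=cv2.INTER_CUBIC))
```

```text
[614.79303127 -47.18606372 189.43200403]
175 [353. 349.]
180 [353. 342.]
185 [353. 335.]
```

View pics/side2c.png

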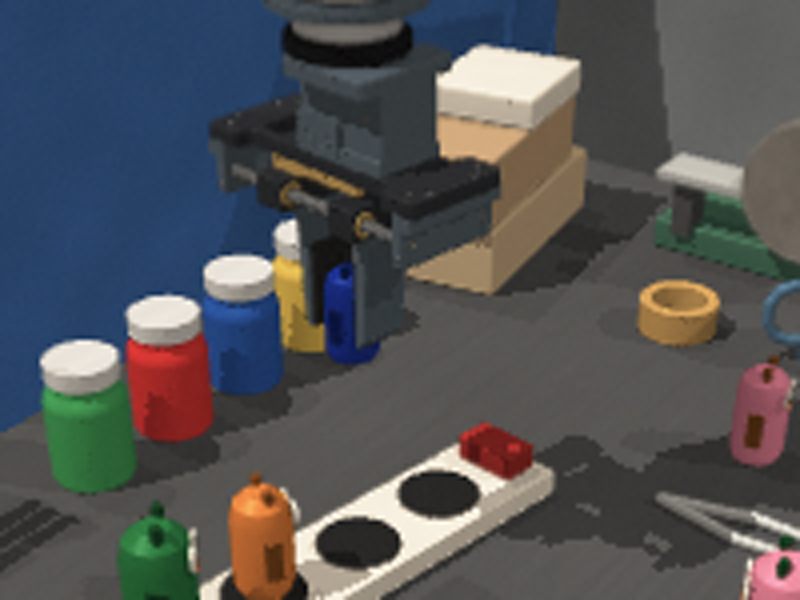

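Blue hangs upright and its foot (row ~346) is about 12 mm below the TCP, so there was no slip. Lowering.

Emit:
play_rows --pt "1 -0.6 2 8 0" --pt "1 0 0 20 0" --pt "1 0 0 24 0" --pt "1 0 0 24 0" --pt "1 0 0 22 0" --pt "1 0 0 20 0" --pt "1 0 0 15 0" --pt "1 0 0 10 0" --pt "1 0 0 5 0" --pt "1 0 0 2 0"

```text
t: 21.63
ee_pos: [616.8, -48.6, 40.7]
tool_rot: [-2.405, -2.02, 0.001]
force: [-17.4, 2.8, 43.4]
finger_gap: 34.9
```

Emit:
play_rows --pt "1 0 0 1 0" --pt "1 0 0 0 0" --pt "1 0 0 0 0"

```text
t: 21.88
ee_pos: [616.7, -48.6, 40.5]
tool_rot: [-2.406, -2.02, 0.001]
force: [-12.9, 1.7, 30.1]
finger_gap: 35.1
```

Contact came about 4 mm early. I'll ease the pressure, then release.

Emit:
play_rows --pt "1 0 0 -1 0" --pt "1 0 0 -0.5 0" --pt "1 0 0 0 0"

```text
t: 22.13
ee_pos: [618.0, -48.8, 40.6]
tool_rot: [2.406, 2.019, 0.001]
force: [-0.8, -0.3, 5.9]
finger_gap: 35.3
```

Run:
```python
from go import *
go(616.3,-48.2,38,80); print(status.get_state()['force'])
im=viewer.snapshot('side')[:,:,::-1]
cv2.imwrite('pics/side3c.png',cv2.resize(im[120:250,240:400],None,fx=5,fy=4.5,interpolation=cv2.INTER_CUBIC))
```

```text
t 22.13 at [618.  -48.8  40.6] psi 80.0 gap 35.3 tilt [ 0.001 -0.    -1.   ] shift [ 0.3 -1.7  2.6] roll 0.0
[-0.79153184 -0.27851343  5.85621974]
```

View pics/side3c.png

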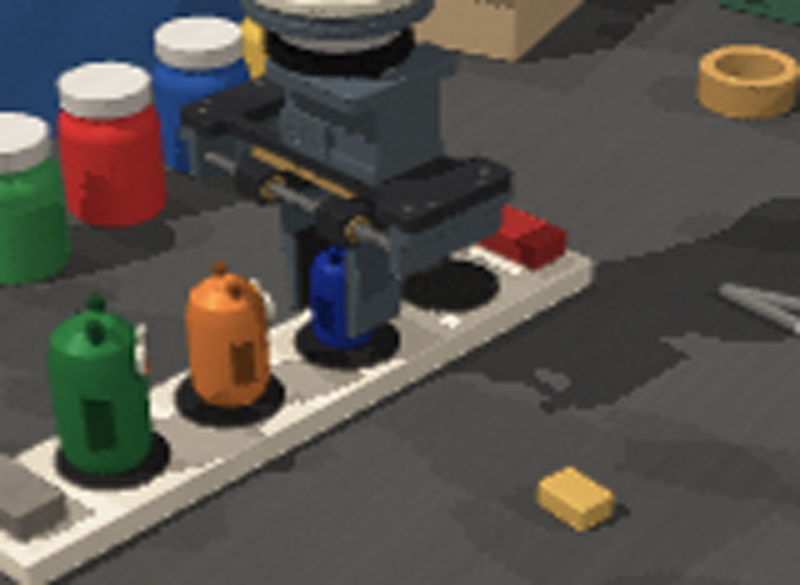

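Blue stands on disc3 (345,340), upright. Releasing; for white I'll wait longer for the fingers to close.

Emit:
play_rows --pt "0.55 0 0 0 0" --pt "0.45 0 0 0 0" --pt "0.35 0 0 0 0" --pt "0.2 0 0 0 0" --pt "0 0 0 0 0" --pt "0 0 0 0 0" --pt "0 0 0 0 0" --pt "0 0 0 0 0"

```text
t: 22.85
ee_pos: [617.6, -48.9, 40.2]
tool_rot: [2.406, 2.02, -0.0]
force: [-0.2, -0.5, -0.2]
finger_gap: 85.0
```

Emit:
play_rows --pt "0 0 0 -5 0" --pt "0 0 0 -12 0" --pt "0 0 0 -20 0" --pt "0 0 0 -26 0" --pt "0 0 0 -26 0" --pt "0 0 0 -26 0" --pt "0 0 0 -24 0" --pt "0 0 0 -16 0" --pt "0 0 0 -5 0" --pt "0 0 0 0 0"

```text
t: 23.68
ee_pos: [618.3, -49.0, 202.3]
tool_rot: [2.405, 2.018, 0.003]
force: [-0.3, -0.2, -0.3]
finger_gap: 91.1
```

Run:
```python
from go import go
go(546,391,200,80)
```

```text
t 23.68 at [618.3 -49.  202.3] psi 80.0 gap 91.1 tilt [ 0.003 -0.001 -1.   ] shift [ 420.8 -147.5    1.9] roll 0.0
```

Emit:
play_rows --pt "0 10 -3 0 0" --pt "0 22 -8 0 0" --pt "0 32 -11 0 0" --pt "0 34 -12 0 0" --pt "0 34 -12 0 0" --pt "0 34 -12 0 0" --pt "0 34 -12 0 0" --pt "0 34 -12 0 0" --pt "0 34 -12 0 0" --pt "0 34 -12 0 0"

```text
t: 24.52
ee_pos: [563.8, 269.0, 198.8]
tool_rot: [-2.406, -2.019, 0.004]
force: [1.3, -0.8, -0.2]
finger_gap: 91.3
```

Emit:
play_rows --pt "0 34 -12 0 0" --pt "0 32 -11 0 0" --pt "0 26 -9 0 0" --pt "0 17 -6 0 0" --pt "0 9 -3 0 0" --pt "0 0 0 0 0" --pt "0 0 0 0 0" --pt "0 0 0 0 0"

```text
t: 25.18
ee_pos: [545.7, 389.0, 199.8]
tool_rot: [2.407, 2.019, -0.002]
force: [-1.1, -0.0, -0.5]
finger_gap: 90.8
```

Run:
```python
from wl import *
look('w6',['owl_white']); go(546,391,7,80)
```

```text
owl_white [509.7 448. ] [260, 85, 18, 80, 175]
t 25.23 at [545.9 388.9 200. ] psi 79.9 gap 91.1 tilt [-0. -0. -1.] shift [  2.2  -0.2 193. ] roll -0.1
```

View pics/w6.png

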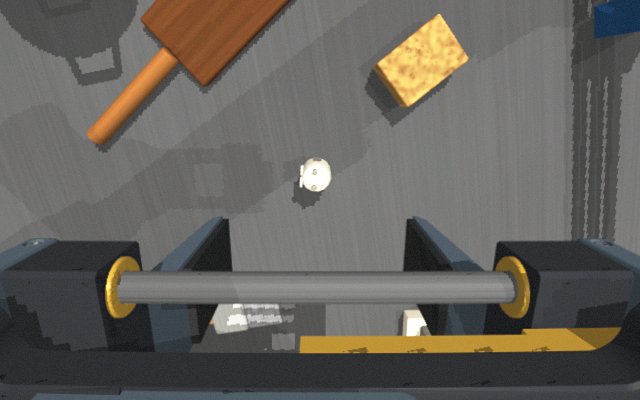

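White at (316,174). The colour filter caught the floor instead, so I'll fit from this pixel.

Run:
```python
from wl import *
st=status.get_state(); c=cam('wrist',st); im=cv2.imread('pics/w6.png')
m=cv2.inRange(im[140:210,270:360],(170,170,170),(255,255,255)); p=cv2.boundingRect(m); print(p)
ctr=np.array([316.5,174.5]); print(fit('owl_white',[(c,ctr)],(546,390))[0]); go(546.5,391,7,80)
```

```text
(30, 19, 31, 32)
[547.02181899 390.36123523]
t 25.23 at [545.9 388.9 200. ] psi 79.9 gap 91.1 tilt [-0. -0. -1.] shift [  2.3   0.3 193. ] roll -0.1
```

Emit:
play_rows --pt "0 1.7 0.7 8 0" --pt "0 0 0 20 0" --pt "0 0 0 27 0" --pt "0 0 0 30 0" --pt "0 0 0 30 0" --pt "0 0 0 29 0" --pt "0 0 0 24 0" --pt "0 0 0 15 0" --pt "0 0 0 8 0" --pt "0 0 0 2 0"

```text
t: 26.07
ee_pos: [546.1, 390.8, 5.5]
tool_rot: [-2.407, -2.018, 0.004]
force: [-1.2, 0.2, -0.5]
finger_gap: 91.0
```

Emit:
play_rows --pt "0.3 0 0 0 0" --pt "0.5 0 0 0 0" --pt "0.7 0 0 0 0" --pt "0.9 0 0 0 0" --pt "1 0 0 0 0" --pt "1 0 0 0 0" --pt "1 0 0 0 0" --pt "1 0 0 0 0" --pt "1 0 0 0 0" --pt "1 0 0 0 0"

```text
t: 26.9
ee_pos: [546.6, 391.8, 7.2]
tool_rot: [-2.406, -2.02, 0.0]
force: [-1.2, -0.6, 0.9]
finger_gap: 29.1
```

Emit:
play_rows --pt "1 0 0 0 0" --pt "1 0 0 0 0" --pt "1 0 0 0 0" --pt "1 0 0 0 0"

```text
t: 27.23
ee_pos: [546.6, 391.8, 7.2]
tool_rot: [-2.406, -2.02, 0.0]
force: [-0.3, -0.3, 0.7]
finger_gap: 29.3
```

Emit:
play_rows --pt "1 0 0 -6 0" --pt "1 0 0 -16 0" --pt "1 0 0 -24 0" --pt "1 0 0 -28 0" --pt "1 0 0 -28 0" --pt "1 0 0 -28 0" --pt "1 0 0 -26 0" --pt "1 0 0 -16 0" --pt "1 0 0 -8 0" --pt "1 0 0 0 0"

```text
t: 28.07
ee_pos: [547.3, 392.2, 189.2]
tool_rot: [2.406, 2.019, 0.005]
force: [0.9, 0.5, -1.0]
finger_gap: 29.2
```

Emit:
play_rows --pt "1 -10 3 0 0" --pt "1 -22 6 0 0" --pt "1 -34 9 0 0" --pt "1 -37 10 0 0" --pt "1 -37 10 0 0" --pt "1 -37 10 0 0" --pt "1 -37 10 0 0" --pt "1 -37 10 0 0" --pt "1 -37 10 0 0" --pt "1 -37 10 0 0"

```text
t: 28.9
ee_pos: [575.6, 54.0, 185.6]
tool_rot: [-2.405, -2.018, 0.003]
force: [1.1, -0.6, -0.0]
finger_gap: 29.1
```

Emit:
play_rows --pt "1 -37 10 0 0" --pt "1 -37 10 0 0" --pt "1 -35 9 0 0" --pt "1 -28 7 0 0" --pt "1 -18 5 0 0" --pt "1 -8 2 0 0" --pt "1 0 0 0 0" --pt "1 0 0 0 0" --pt "1 0 0 0 0"

```text
t: 29.65
ee_pos: [590.5, -110.4, 186.7]
tool_rot: [-2.405, -2.02, 0.001]
force: [0.0, -0.7, -0.4]
finger_gap: 29.5
```

Run:
```python
from go import go
go(605.3,-131.5,33,80)
```

```text
t 29.65 at [ 590.5 -110.4  186.7] psi 80.1 gap 29.5 tilt [-0.001  0.001 -1.   ] shift [-18.3  18.4 153.6] roll 0.1
```

Emit:
play_rows --pt "1 -6 6 0 0" --pt "1 -8 8 4 0" --pt "1 -4.3 4.4 14 0" --pt "1 0 0 24 0" --pt "1 0 0 26 0" --pt "1 0 0 26 0" --pt "1 0 0 24 0" --pt "1 0 0 18 0" --pt "1 0 0 9 0" --pt "1 0 0 4 0"

```text
t: 30.48
ee_pos: [605.2, -132.7, 35.9]
tool_rot: [-2.405, -2.018, 0.002]
force: [-0.7, -0.9, -0.5]
finger_gap: 29.3
```

Emit:
play_rows --pt "1 0 0 2 0" --pt "1 0 0 0 0" --pt "1 0 0 0 0"

```text
t: 30.73
ee_pos: [606.6, -133.0, 37.1]
tool_rot: [2.405, 2.019, 0.001]
force: [0.3, 0.8, -0.6]
finger_gap: 29.4
```

Emit:
play_rows --pt "1 0 0 1 0" --pt "1 0 0 0 0" --pt "1 0 0 0 0" --pt "1 0 0 0 0"

```text
t: 31.07
ee_pos: [606.1, -132.8, 35.6]
tool_rot: [2.406, 2.019, 0.001]
force: [0.6, 1.1, -1.3]
finger_gap: 29.4
```

Emit:
play_rows --pt "1 0 0 1 0" --pt "1 0 0 0 0" --pt "1 0 0 0 0" --pt "1 0 0 0 0"

```text
t: 31.4
ee_pos: [605.9, -132.8, 34.2]
tool_rot: [-2.406, -2.02, 0.0]
force: [0.1, 0.2, -0.5]
finger_gap: 29.3
```

Emit:
play_rows --pt "1 0 0 1 0" --pt "1 0 0 0 0" --pt "1 0 0 1 0" --pt "1 0 0 0 0" --pt "1 0 0 0 0"

```text
t: 31.82
ee_pos: [605.9, -132.7, 32.1]
tool_rot: [-2.406, -2.02, 0.0]
force: [0.5, -0.2, -1.2]
finger_gap: 29.1
```

Emit:
play_rows --pt "0.6 0 0 0 0" --pt "0.5 0 0 0 0" --pt "0.4 0 0 0 0" --pt "0.25 0 0 0 0" --pt "0 0 0 0 0" --pt "0 0 0 0 0" --pt "0 0 0 0 0" --pt "0 0 0 0 0" --pt "0 0 0 0 0"

```text
t: 32.57
ee_pos: [605.9, -132.8, 32.2]
tool_rot: [-2.406, -2.02, 0.0]
force: [0.8, 0.4, 0.3]
finger_gap: 86.3
```

Emit:
play_rows --pt "0 0 0 -5 0" --pt "0 0 0 -12 0" --pt "0 0 0 -20 0" --pt "0 0 0 -26 0" --pt "0 0 0 -28 0" --pt "0 0 0 -28 0" --pt "0 0 0 -28 0" --pt "0 0 0 -22 0" --pt "0 0 0 -10 0" --pt "0 0 0 0 0"

```text
t: 33.4
ee_pos: [607.1, -133.1, 214.4]
tool_rot: [2.403, 2.017, 0.004]
force: [0.2, 0.3, -0.7]
finger_gap: 91.3
```

Emit:
play_rows --pt "0 -10 -10 0 0" --pt "0 -20 -25 0 0" --pt "0 -20 -30 0 0" --pt "0 -20 -30 0 0" --pt "0 -20 -30 0 0" --pt "0 -10 -20 0 0" --pt "0 0 0 0 0" --pt "0 0 0 0 0"

```text
t: 34.07
ee_pos: [444.0, -206.3, 210.3]
tool_rot: [-2.407, -2.016, 0.001]
force: [0.1, -0.0, 0.6]
finger_gap: 91.3
```

Run:
```python
from meas import *
D=dict(owl_white=(605.3,-131.5),owl_blue=(616.3,-48.2),owl_amber=(633.8,34.4),owl_green=(646.3,113.3))
import meas
A=[]
for n in("scene","side"):
    im=viewer.snapshot(n); K,d,E=cam(n); T=np.eye(4);T[2,3]=24; c=(K,d,E@T)  # table shifted up to disc top
    for t in D:
        r=segowl(im,c,t,D[t]); 
        if r: print(n,t,np.round(fit(t,[(c,r[0])],D[t])[0]-D[t],1),r[1].tolist())
    x0,y0=((240,150),(220,120))[n=='side']
    A.append(cv2.resize(im[y0:y0+130,x0:x0+180,::-1],(400,289),interpolation=cv2.INTER_CUBIC))
cv2.imwrite('pics/end.png',np.hstack(A))
print(status.get_state()['t'],status.get_state()['ee_pos'])
```

```text
scene owl_white [34.1 99.8] [257, 195, 151, 86, 2993]
scene owl_blue [-0.1  0.6] [316, 224, 13, 19, 186]
scene owl_amber [-3.  -2.4] [342, 209, 16, 24, 260]
scene owl_green [-14.7  20. ] [372, 194, 15, 15, 151]
side owl_white [ -6.7 180.3] [226, 167, 133, 84, 2133]
side owl_blue [ 7.6 -6.3] [302, 173, 13, 25, 242]
side owl_amber [  9.5 -13. ] [277, 178, 17, 32, 377]
side owl_green [ 9.4 -6.7] [249, 186, 22, 40, 611]
34.1667 [ 445.80441594 -205.97840345  210.61831354]
```

View pics/end.png

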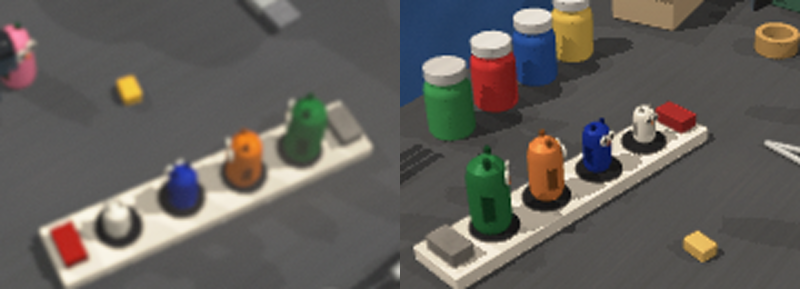

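Both views show white, blue, amber and green upright and centred, running from the red block to the grey one. Scene crop: (117,217), (182,190), (244,158), (306,128). Their foot rims lie inside the discs and the gripper is clear, so I'm handing in.

Emit:
play_rows --pt "0 0 0 0 0" --pt "0 0 0 0 0" --pt "0 0 0 0 0"

```text
t: 34.42
ee_pos: [446.3, -205.8, 210.9]
tool_rot: [-2.405, -2.021, 0.0]
force: [-0.4, 0.6, 0.4]
finger_gap: 91.4
```

```bash
python3 -c "
from station import order; print(order.job_done())"
```

```text
the job is handed in; nothing more can be done
None
```

All four owls are on their discs in height order, and I handed the job in at about 34 s. The red block is at the -y end, so white is on disc4, blue on disc3, amber on disc2 and green on disc1. The pink look-alikes were left alone.

**Last pictures:** in both the scene and side views, all four stand upright on their discs, with the gripper open and clear of everything. At release, the gripper was within about 2 mm of each measured disc centre.

**Checks that failed or disagreed:**
- **Blue:** the grip only finished as the lift began. Blue ended up about 4 mm lower in the jaws and touched its disc early, with a wrist force up to 43 N. I eased that to about 6 N before letting go.
- **Final colour check:** it gave no usable position for white because it picked up the board instead. Green was partly masked in the scene view, which gave a false 25 mm offset. Side-view offsets were up to 16 mm for amber, about 12 mm for green and 10 mm for blue. For amber and green, the same method was off by about that much before they were moved. Blue was off by only about 3 mm then, so it may sit about 5 mm off centre, inside the 14 mm allowed. For white and green, I relied on the pictures and the release positions.

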